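Fit the power module into a blower controller and show it to the inspection camera

TASK

Fit the finned power module into the T-shaped pocket of the blower-controller housing that stands in the white nest: set it in, without dropping it, flat and flush with the rim, and let go of it. Then lift the housing, with the module in it, out of the nest and hold it up to the inspection camera for its picture, fins up and not rolled, in line with the sloping camera barrel, so that the lens looks straight into the plug, the plug's mouth centred 100 mm in front of the lens. Finish while still holding it there, steady, without having touched the camera or its stand or shifted the other things on the bench.

Things in the scene. Friction and masses are not known exactly. Their poses are not given: they have to be found in the camera images.
- module: Loose power module: black T-shaped base 88 x 50 x 18 mm under a finned heat sink. Origin: centre of the underside of that outline; z up. Base: main part x = -44 to +18 mm, 50 mm wide; nose to x = +44 mm, 28 mm wide, with two brass studs 3 mm high. Mass 0.15 to 0.3 kg. Starts flat on the bench at the robot's left, nose (+x) to the robot's right within about 45 degrees.
- fins (a point): Middle of the module's aluminium heat sink, at (-13, 0, 28 mm) in the module's frame, same axes. The heat sink is 60 mm long (x), 44 mm wide (y), from 18 to 38 mm above the module's underside; fins run along x. Grip it across the two outer fins (44 mm), fingertips above the base, which stands out 3 mm beside it.
- housing: Loose grey plastic housing, open on top, 101 x 62 x 22 mm, long sides smooth and upright, plug shroud 32 x 16 mm standing out 14 mm at its +x end. Origin: centre of the underside of the 101 x 62 mm box; z up. Mass 0.1 kg. Starts in the nest (underside 14 mm above the bench), plug end to the robot's right within about 30 degrees.
- seat (a point): Centre of the pocket's floor, at (0, 0, 4 mm) in the housing's frame, same axes. Pocket 18 mm deep, T-shaped: 91 mm long (x), 53 mm wide, but 31 mm from x = +19.5 mm on. The module fits with 1.5 mm play all round, nose to the plug end. Seated: module origin on this point, axes parallel, base flush with the rim, heat sink 20 mm above the rim.
- plug (a point): Centre of the plug's open mouth, at (64.5, 0, 11 mm) in the housing's frame, same axes.
- nest: White plastic nest, fixed. Origin: centre of its underside, on the bench; axes as the housing's in it. Holds the housing 14 mm above the bench with 1.5 mm play between corner stops, 8 mm high, at |x| > 37 mm; it lifts straight out. Between x = -38 and +38 mm the nest is 50 mm wide, narrower than the housing, so fingers can pass down beside its long sides.
- lens (a point): Centre of the inspection camera's front lens. The camera is a fixed barrel, 36 mm thick, 113 mm long, on a column stand at the robot's right. It looks to the robot's left within about 20 degrees, and 20 degrees downward. Lens 240 to 300 mm above the bench. Axes as focus.
- focus (a point): Point in the air on the lens axis 100 mm in front of the lens, where the plug's mouth belongs. Its x axis points to the lens (20 degrees upward, along the barrel), y is level, z points up, leaning 20 degrees. The housing is held right when its axes are parallel to these (x to x, z to z) and plug is here.
- stand: The camera's fixed stand: base 170 x 120 x 14 mm, column 18 mm thick and 384 mm high at x = +55 mm, the camera on it over the -x side. Origin: centre of the base's underside; z up; the camera looks to -x and down.
- transformer: Bystander: small iron-core transformer with copper winding, 70 x 40 mm, 42 mm high, loose at the robot's left near the module. Origin: centre of its underside.
- clamp_probe: Bystander: clamp-on current probe, dark body with a red jaw, about 132 x 55 x 26 mm, loose, lying beyond the nest. Origin: on its underside near its middle.
- blower: Bystander: blower motor standing on its squirrel-cage wheel, 154 mm across its flange lugs, 145 mm high, loose, at the robot's left. Origin: centre of its underside.
- screwdriver: Bystander: screwdriver 180 mm long lying between robot and nest, to the right. Origin: on its underside near its middle.
Not all that is in view belongs to the job. Leave any pink look-alike of the module alone. What is shaped like the housing but yellow is not meant.

How it is judged:
By the outcome, as a careful person would: the job done as asked, in the order asked, and still so for the second after the job is handed in, while the arm keeps its last pose, push and grip.
It also fails if it takes over 58 s, if anything falls off the work surface, if the arm or the gripper's body presses on something with over 40 N, if the wrist force passes 120 N, or if a joint passes its speed limit or range.

ROBOT

A 6-joint arm with a two-finger parallel gripper is mounted at the origin on the work surface. World frame = base frame: x ahead of the robot, y to its left, z up, the work surface at z = 0. Lengths are in m, angles in degrees, forces in N, time in s.
With the tool pointing down it reaches from about 0.25 to 0.725 m from the base axis. Payload 9.7 kg.
Tool frame: the origin (TCP) lies between the finger pads; the fingertips stand 19 mm ahead of it and the grasp point (between the pads) is the TCP; z points along the fingers, y is the line along which they close (so a half turn about z gives the same grasp; the last joint's range is limited). The gripper opens to 85 mm and grips with 20 to 120 N. Pads are 22 mm wide; open, the fingers measure 114 mm over their backs; the gripper's body (76 mm by 85 mm) begins 54 mm behind the grasp point. The pads swing forward as they close: fully open they stand 13 mm farther back than shut.
Start: joints at [-63.77, 4.979, 10.078, 95.1, 0, 90], TCP at [0.243, -0.493, 0.224] pointing down, gripper open.
Joint ranges: [-179.16, 179.16], [-48.56, 103.87], [-65.8, 70.77], [-126.05, 130.52], [-82.76, 87.17], [-180, 180]. Speed limits (degrees/s): [127.2, 127.2, 147.25, 180, 180, 180].

INTERFACE

Orientations are given as [roll, pitch, yaw] about the fixed x, y, z axes, in that order (R = Rz(yaw) Ry(pitch) Rx(roll)).
In Python, from workcell import telemetry, camera, calibration, workorder gives the robot as it stands.
- The arm moves only by the tool play_rows, never from a script. Its argument "increments" is a list of rows, each a list of 3 entries, a list of its own where there are three numbers: the shift along the tool's x, y, z in mm, then the turn, a rotation vector about the tool's x, y, z in degrees, then the closure, from 0 (fully open) to 1 (shut). In form: [[[x, y, z], [ax, ay, az], jaw], ...]. A call has 1 to 20 rows; each row is the pose to reach, as a shift and turn from the pose commanded when the call began, along the tool's axes at that moment; what a row does not reach only later rows make up. A row lasts 1/10 s, in which the tool goes at most 50 mm and 8.59 degrees, less where a joint would pass 70% of its speed; a pose out of reach is approached as far as the arm can. A call with a gripper value outside its range is refused whole. The fingers move at their own pace and stop on an object; "grip_force" is the grip in N (left out, the last holds). Time passes only in rows, so rows that repeat a pose let the fingers close. It gives the time, the measured TCP pose, the force, the opening and the grip force at its end, in the units of the state.
- telemetry.get_obs(): the state, without advancing time (a new reading comes with each control period).
- camera(name): name is "side" or "top" or "wrist"; returns (picture, depth): 384x512x3 uint8, red, green, blue; 384x512 float32, m along the optical axis (not along the pixel's ray), 0 where there is no reading.
- calibration(name): a dict with "vertical_fov" (degrees; the focal length in pixels is half the picture's height over the tangent of half this angle, whatever the lens; pixels are square), "cx", "cy" (the principal point, pixels), "rvec" (rotation vector, rad) and "tvec" (3), from world to camera coordinates, as OpenCV has them; the wrist camera has in their place "hand_eye" (4x4, takes a point from camera to tool coordinates, whose origin is the TCP and whose axes are the flange's). Camera axes: x right, y down, z forward; pixel columns grow to the right and rows downward; lengths in m; the calibration is good to about 2 mm. The wrist camera is an equidistant fisheye: a pixel r from the principal point sees the ray r / f radians off the axis. A picture is of the moment at which its call begins: read the wrist's pose just before it. calibration takes no time and is no camera call.
- workorder.job_done(): hands the job in; it is judged then, once.
The state is a dict: "time": time; "q": joint angles; "qd": joint speeds; "joint_efforts": joint torques, N m; "ee_pos": TCP position; "tcp_rot": TCP orientation; "wrist_force": force on the tool from outside, world axes, zero at the start; "torque": the same for the moment, N m; "opening": finger opening in m; "grasp_force": force on a finger pad.
Only numpy, scipy, OpenCV 4.12 (cv2) and the standard library are available. Lean on these libraries where they do the work, as an engineer would, in place of code of your own. Each camera call takes 0.05 s, during which the arm holds its last target. There are 200 camera calls.

## Working session

There is one attempt and no reset: what is moved stays moved. The work goes in short steps, Python scripts to look and compute and a tool call to move; the robot and the scene stay as the last step left them, time stands still between calls to the robot, and variables do not carry over. Pictures are saved under pics/ and viewed, at most 10 in all, crops included, and the job is handed in when it is done.

Besides the shell and the picture viewer there is one more tool, called after "Request:" as name([rows], argument=value, ...), one row to a line, values as JSON. play_rows: Moves the arm, as the interface text tells. Its arguments: {"type":"object","properties":{"increments":{"type":"array"},"grip_force":{"type":"number"}},"required":["increments"]}

```bash
mkdir -p pics; ls
cat > h.py <<'E'
import numpy as np, cv2, os
from workcell import telemetry, camera, calibration, workorder
from scipy.spatial.transform import Rotation as R
def save(n):
    p,d=camera(n); np.savez(f'{n}.npz',p=p,d=d); return p,d
def load(n):
    z=np.load(f'{n}.npz'); return z['p'],z['d']
def cam(n):
    c=calibration(n); f=192/np.tan(np.radians(c['vertical_fov'])/2)
    return c,f
def world(n,d):
    c,f=cam(n); Rm=cv2.Rodrigues(np.array(c['rvec'],float))[0]; t=np.array(c['tvec']).ravel()
    v,u=np.mgrid[:384,:512]
    P=np.stack([(u-c['cx'])/f*d,(v-c['cy'])/f*d,d],-1)
    return (P-t)@Rm
E
python3 - <<'E'
from h import *
a,_=save('top'); b,_=save('side')
cv2.imwrite('pics/ts.png',cv2.resize(np.vstack([a,b])[:,:,::-1],None,fx=.78,fy=.78))
cv2.imwrite('pics/top.png',cv2.resize(a[:,:,::-1],(800,600)))
cv2.imwrite('pics/side.png',cv2.resize(b[:,:,::-1],(800,600)))
for n in('top','side','wrist'): print(calibration(n))
o=telemetry.get_obs();print(o)
E
```

```text
pics
{'vertical_fov': 46.47013458745813, 'cx': 258.925375195052, 'cy': 191.22906721675247, 'rvec': array([ 2.15674318, -2.17645767,  0.06674437]), 'tvec': array([0.05087348, 0.60349658, 1.42297852])}
{'vertical_fov': 56.49557741061216, 'cx': 250.8645723799957, 'cy': 191.2496473358658, 'rvec': array([ 0.10260722, -2.93721254,  1.04415216]), 'tvec': array([0.59431488, 0.09774187, 1.13129808])}
{'vertical_fov': 65.70646984690485, 'cx': 257.1612875862741, 'cy': 191.45004590096838, 'hand_eye': array([[-1.17554760e-03, -9.59377013e-01, -2.82124733e-01,
         7.18573273e-02],
       [ 9.99999241e-01, -1.23149490e-03,  2.09878386e-05,
         9.07918818e-04],
       [-3.67570420e-04, -2.82124495e-01,  9.59377733e-01,
        -1.50072724e-01],
       [ 0.00000000e+00,  0.00000000e+00,  0.00000000e+00,
         1.00000000e+00]])}
{'time': 0.1, 'q': array([-6.37702485e+01,  5.00963124e+00,  1.00424217e+01,  9.50989158e+01,
       -1.22789530e-03,  9.00003018e+01]), 'qd': array([-0.07730385, -0.0352827 ,  0.04586195, -0.02821787,  0.04402461,
        0.07803464]), 'joint_efforts': array([-2.06815316e-04, -5.21562231e+01,  4.65651619e+01,  1.60683109e-02,
       -6.26427823e-05,  1.95580657e-05]), 'ee_pos': array([ 0.24299641, -0.49320145,  0.22336852]), 'tcp_rot': array([-1.79933875e+02,  1.22824275e-03,  2.62294511e+01]), 'wrist_force': array([-0.47631987, -1.08471732,  0.86440603]), 'torque': array([-0.04096915,  0.01331623, -0.05221396]), 'grasp_force': 0.0, 'opening': 0.08551152851635559}
```

View pics/top.png

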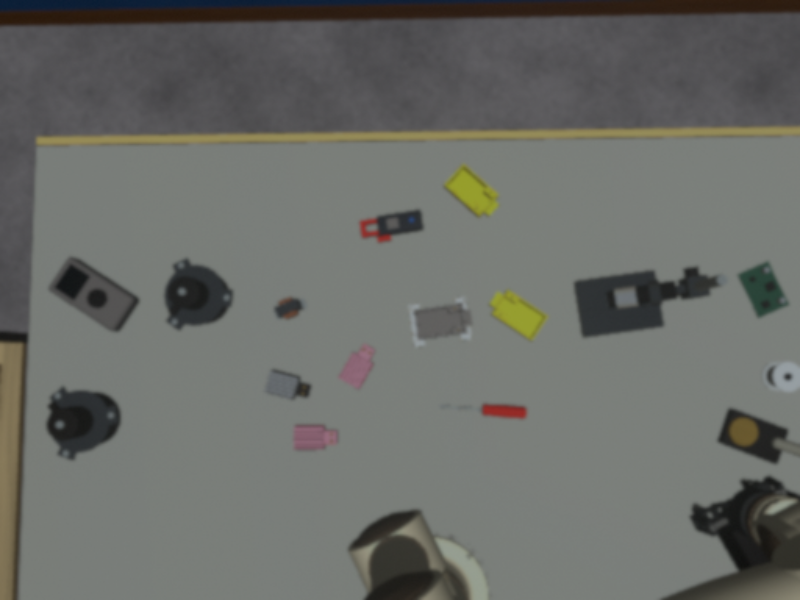

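View pics/side.png

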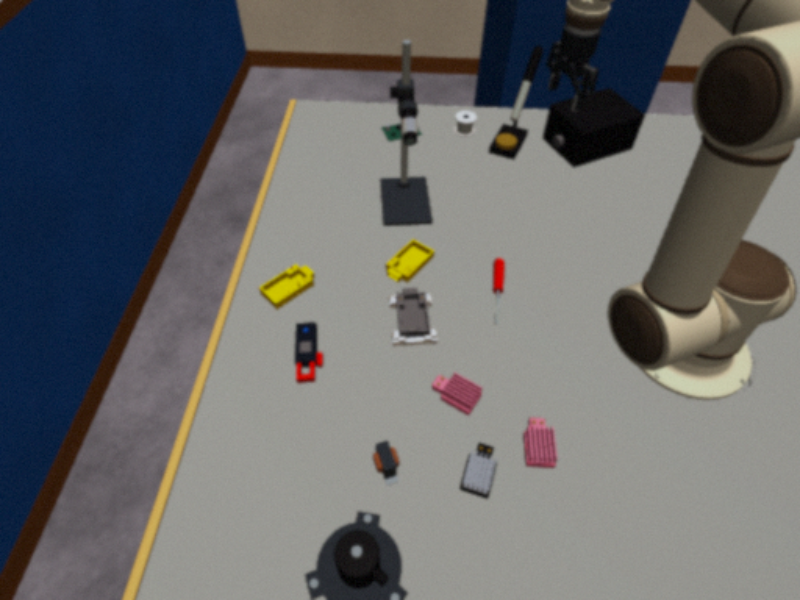

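Top view (800x600 scale): the module candidates are the grey/black one at (288,386), and pink look-alikes at (357,367) and (316,437). The grey finned one with the black nose fits the description. The housing is the grey one in the white nest at (441,322); the yellow ones at (518,315) and (471,191) are not meant. The stand is at (620,303) with its camera above it.

Run:
```python
from h import *
a,da=load('top'); b,db=load('side')
W=world('top',da); S=world('side',db)
s=512/800
def show(n,W,u,v,r=0): 
    u=int(u*s);v=int(v*s); print(n,u,v,np.nanmedian(W[v-1:v+2,u-1:u+2].reshape(-1,3),0).round(4))
for n,u,v in [('bench',400,450),('module',285,385),('nose',303,390),('housing',435,322),('plug',466,319),('barrel',625,297),('base',590,320),('col',660,290),('transf',289,307)]: show(n,W,u,v)
for n,u,v in [('module',480,470),('housing',412,315),('lensfront',410,133),('barrel',410,115),('stand',405,205)]: show('s '+n,S,u,v)
def box(W,u0,u1,v0,v1,z0,z1):
    Q=W[int(v0*s):int(v1*s),int(u0*s):int(u1*s)].reshape(-1,3); Q=Q[(Q[:,2]>z0)&(Q[:,2]<z1)]
    r=cv2.minAreaRect((Q[:,:2]*1000).astype(np.float32)); print(len(Q),Q.mean(0).round(3),r)
box(W,258,318,365,405,.008,.06)
box(W,258,318,365,405,.028,.06)
box(W,405,475,295,350,.03,.06)
# barrel
Q=np.vstack([W[int(250*s):int(330*s),int(570*s):int(730*s)].reshape(-1,3),S[int(60*s):int(160*s),int(380*s):int(430*s)].reshape(-1,3)])
Q=Q[(Q[:,2]>.2)&(Q[:,2]<.5)]; print(len(Q));
print(Q[np.argsort(Q[:,1])[::-1]][::6].round(3))
crop=a[225:265,160:245]; cv2.imwrite('pics/c1.png',cv2.resize(crop[:,:,::-1],None,fx=8,fy=8,interpolation=2))
crop=b[20:140,235:285]; cv2.imwrite('pics/c2.png',cv2.resize(crop[:,:,::-1],None,fx=5,fy=5,interpolation=2))
```

```text
bench 256 288 [0.2919 0.0579 0.0007]
module 182 246 [0.4298 0.294  0.0265]
nose 193 249 [0.4194 0.2607 0.0189]
housing 278 206 [ 0.556  -0.0161  0.0149]
plug 298 204 [ 0.5609 -0.0801  0.033 ]
barrel 400 190 [ 0.5829 -0.3389  0.2676]
base 377 204 [ 0.5598 -0.3374  0.0123]
col 422 185 [ 0.5938 -0.3913  0.2873]
transf 184 196 [0.5896 0.286  0.0427]
s module 307 300 [0.4259 0.2963 0.0226]
s housing 263 201 [ 0.5584 -0.031   0.0176]
s lensfront 262 85 [ 0.5819 -0.3172  0.2596]
s barrel 262 73 [ 0.5845 -0.3631  0.2743]
s stand 259 131 [ 0.5903 -0.3729  0.0154]
383 [0.428 0.293 0.026] ((425.88873291015625, 294.39007568359375), (73.2725830078125, 97.0117416381836), 8.071945190429688)
131 [0.429 0.302 0.037] ((429.40997314453125, 303.01922607421875), (61.03927230834961, 43.93107223510742), 75.2822036743164)
229 [ 0.559 -0.04   0.036] ((557.3572387695312, -31.870845794677734), (62.02724075317383, 114.49285888671875), 7.702616214752197)
1537
[[ 0.591 -0.305  0.253]
 [ 0.585 -0.31   0.25 ]
 [ 0.576 -0.311  0.25 ]
 [ 0.576 -0.312  0.256]
 [ 0.594 -0.312  0.248]
 [ 0.581 -0.312  0.244]
 [ 0.568 -0
[... 5313 characters left out ...]
41]
 [ 0.591 -0.449  0.356]
 [ 0.591 -0.449  0.305]
 [ 0.59  -0.449  0.291]
 [ 0.606 -0.449  0.355]
 [ 0.607 -0.45   0.298]
 [ 0.604 -0.45   0.333]
 [ 0.623 -0.45   0.285]
 [ 0.608 -0.45   0.296]
 [ 0.603 -0.451  0.381]
 [ 0.611 -0.451  0.294]
 [ 0.61  -0.452  0.293]
 [ 0.605 -0.452  0.384]
 [ 0.595 -0.453  0.387]
 [ 0.58  -0.453  0.253]
 [ 0.623 -0.453  0.284]
 [ 0.587 -0.454  0.292]
 [ 0.59  -0.455  0.37 ]
 [ 0.591 -0.456  0.384]
 [ 0.614 -0.457  0.294]
 [ 0.586 -0.457  0.291]
 [ 0.614 -0.457  0.292]
 [ 0.587 -0.458  0.294]
 [ 0.59  -0.459  0.293]
 [ 0.616 -0.46   0.292]
 [ 0.616 -0.461  0.296]
 [ 0.59  -0.463  0.295]
 [ 0.587 -0.465  0.294]
 [ 0.587 -0.467  0.292]
 [ 0.614 -0.47   0.287]]
```

View pics/c1.png

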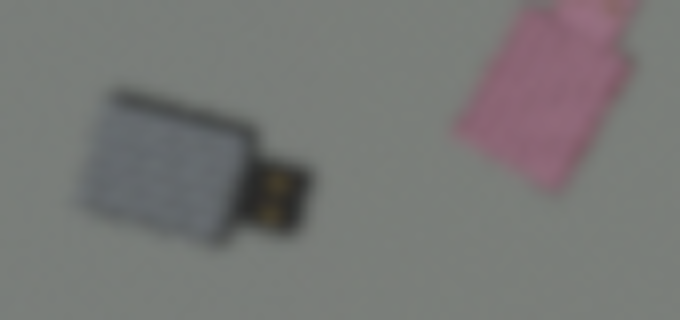

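The enlarged crop confirms the grey-finned module with its black nose and brass studs (nose to the right and slightly down); the look-alike next to it is pink. Now moving over the module.

```bash
cat >> h.py <<'E'
def pose(o=None):
    o=o or telemetry.get_obs(); return np.array(o['ee_pos']),R.from_euler('xyz',o['tcp_rot'],degrees=True)
def inc(p,rot,frm=None):
    p0,r0=frm or pose()
    return (r0.inv().apply(np.array(p)-p0)*1000).round(2), np.degrees((r0.inv()*rot).as_rotvec()).round(2)
def down(yaw): return R.from_euler('xyz',[180,0,yaw],degrees=True)
def wworld(d,o):
    c,f=cam('wrist'); v,u=np.mgrid[:384,:512]
    x=u-c['cx'];y=v-c['cy'];r=np.hypot(x,y)+1e-9;th=r/f
    P=np.stack([d*np.tan(th)*x/r,d*np.tan(th)*y/r,d],-1)
    H=np.array(c['hand_eye']); T=P@H[:3,:3].T+H[:3,3]
    p,rt=pose(o); return T@rt.as_matrix().T+p, T
E
python3 -c "
from h import *
print(inc([.429,.302,.15],down(75.3)))"
```

```text
(array([ 518.31, -631.03,   74.09]), array([-6.000e-02, -3.000e-02, -4.907e+01]))
```

Request:
play_rows([
  [[130,-158,0],[0,0,-12],0],
  [[260,-316,0],[0,0,-25],0],
  [[390,-474,30],[0,0,-37],0],
  [[518,-631,74],[0,0,-49],0],
  [[518,-631,74],[0,0,-49],0],
  [[518,-631,74],[0,0,-49],0],
  [[518,-631,74],[0,0,-49],0],
  [[518,-631,74],[0,0,-49],0],
  [[518,-631,74],[0,0,-49],0],
  [[518,-631,74],[0,0,-49],0],
  [[518,-631,74],[0,0,-49],0],
  [[518,-631,74],[0,0,-49],0],
  [[518,-631,74],[0,0,-49],0],
  [[518,-631,74],[0,0,-49],0],
  [[518,-631,74],[0,0,-49],0],
  [[518,-631,74],[0,0,-49],0],
  [[518,-631,74],[0,0,-49],0],
  [[518,-631,74],[0,0,-49],0],
  [[518,-631,74],[0,0,-49],0],
  [[518,-631,74],[0,0,-49],0],
])

```text
time: 2.1
ee_pos: [0.4287, 0.3007, 0.1501]
tcp_rot: [-180.0, 0.0, 75.2]
wrist_force: [0.1, 0.4, -0.6]
opening: 0.0855
grasp_force: 0.0
```

Run:
```python
from h import *
o=telemetry.get_obs();a,d=save('wrist');print(o['time'],o['ee_pos'],o['tcp_rot'])
W,T=wworld(d,o)
cv2.imwrite('pics/w1.png',a[:,:,::-1])
m=(W[...,2]>.030)&(W[...,2]<.045)&(np.hypot(W[...,0]-.429,W[...,1]-.302)<.06)
Q=W[m];print(len(Q),np.median(Q[:,2]),cv2.minAreaRect((Q[:,:2]*1000).astype(np.float32)))
print('bench',np.median(W[300:,100:400,2]),np.median(W[:40,200:300,2]))
```

```text
2.1 [0.42874462 0.30072068 0.15012722] [-1.79998591e+02  1.35340514e-02  7.51886833e+01]
1279 0.038159444050876234 ((429.7979736328125, 300.88836669921875), (60.09459686279297, 44.32135009765625), 75.00873565673828)
bench 0.241075878455963 8.713151118054652e-05
```

View pics/w1.png

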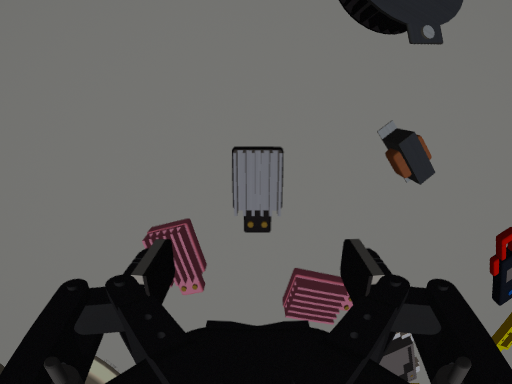

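Wrist view: the module's heat sink is centred at about (258,182), with the black nose and brass studs at (257,224). The pink look-alikes at (175,255) and (318,295) are clear of the fingers. Measured top height 38.2 mm and size 60x44 mm match the description.

Request:
play_rows([
  [[0.5,1,30],[0,0,0],0.2],
  [[0.5,1,60],[0,0,0],0.2],
  [[0.5,1,85],[0,0,0],0.2],
  [[0.5,1,100],[0,0,0],0.2],
  [[0.5,1,109],[0,0,0],0.2],
  [[0.5,1,109],[0,0,0],0.2],
  [[0.5,1,109],[0,0,0],0.8],
  [[0.5,1,109],[0,0,0],0.8],
  [[0.5,1,109],[0,0,0],0.8],
  [[0.5,1,109],[0,0,0],0.8],
  [[0.5,1,109],[0,0,0],0.8],
  [[0.5,1,109],[0,0,0],0.8],
  [[0.5,1,109],[0,0,0],0.8],
  [[0.5,1,109],[0,0,0],0.8],
], grip_force=50)

```text
time: 3.55
ee_pos: [0.4299, 0.3018, 0.041]
tcp_rot: [-180.0, 0.0, 75.2]
wrist_force: [0.2, -0.1, 0.2]
opening: 0.017
grasp_force: 0.0
```

Run:
```python
from h import *
o=telemetry.get_obs();a,d=save('wrist');b,e=save('side');print(o['opening'],o['grasp_force'])
cv2.imwrite('pics/w2.png',np.hstack([a,cv2.resize(b[230:350,230:360],None,fx=3.2,fy=3.2)[:384]])[:,:,::-1][:, :800])
```

```text
0.016965895968778042 0.0
```

View pics/w2.png

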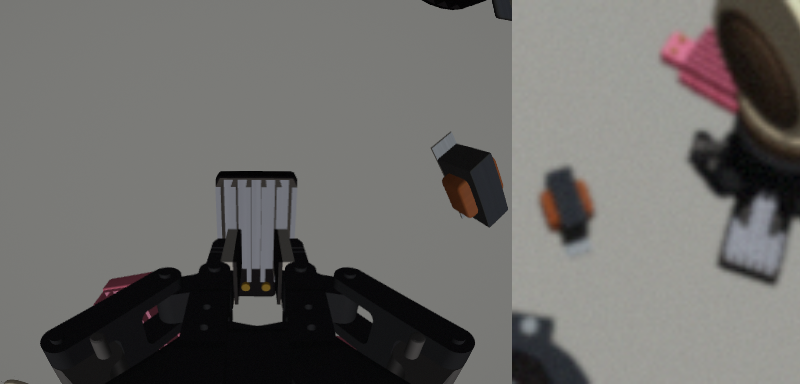

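The wrist picture shows the fingertips at (232,265) and (283,265) closed above the fins rather than around them. I'll measure where the tips actually are in the tool frame.

Run:
```python
from h import *
o=telemetry.get_obs();a,d=load('wrist');W,T=wworld(d,o)
np.set_printoptions(suppress=True,precision=4)
for (u,v) in [(230,240),(228,260),(237,240),(237,270),(236,295),(288,240),(281,270),(281,295),(256,200),(256,250),(256,285)]: print(u,v,T[v,u]*1000,W[v,u])
```

```text
230 240 [ 10.4418 -12.0023 -24.474 ] [0.421  0.315  0.0654]
228 260 [ 10.4454 -11.2346 -43.5157] [0.4217 0.3148 0.0845]
237 240 [ 10.6015  -8.6907 -24.7469] [0.4242 0.3143 0.0657]
237 270 [  3.0936  -8.0094 -39.3492] [0.423  0.3069 0.0803]
236 295 [ -5.9704  -8.372  -45.4816] [0.4203 0.2982 0.0864]
288 240 [ 10.6438  15.112  -24.9948] [0.4473 0.3083 0.0659]
281 270 [  6.2053  10.5571 -44.4863] [0.4417 0.3051 0.0854]
281 295 [ -7.0306  11.064  -44.1039] [0.4388 0.2922 0.085 ]
256 200 [15.9692  0.0202 19.1284] [0.434  0.3173 0.0218]
256 250 [-17.3631  -0.0628  18.557 ] [0.4254 0.2851 0.0224]
256 285 [  71.0721    0.8148 -150.0717] [0.4488 0.3704 0.191 ]
```

Run:
```python
from h import *
o=telemetry.get_obs();a,d=load('wrist');W,T=wworld(d,o)
np.set_printoptions(suppress=True,precision=1)
for u in (226,229,232,234,280,283,286):
  for v in range(222,250,4): print(u,v,T[v,u]*1000,a[v,u])
p=a[190:310,190:330]; cv2.imwrite('pics/w3.png',cv2.resize(p[:,:,::-1],None,fx=5,fy=5,interpolation=2))
```

```text
226 222 [  2.  -18.4  18.3] [115 117 125]
226 226 [ -0.6 -18.5  18.2] [115 117 125]
226 230 [ -3.6 -18.7  18.9] [115 117 124]
226 234 [ -6.4 -18.8  19. ] [ 97  98 103]
226 238 [ 10.8 -14.  -23.2] [47 46 44]
226 242 [ 10.7 -13.6 -27.1] [47 46 43]
226 246 [ 10.6 -13.2 -31.1] [47 45 44]
229 222 [  1.6 -16.7  19.3] [114 116 123]
229 226 [ -0.8 -16.7  18.6] [114 115 123]
229 230 [ 10.5 -13.5 -12.9] [46 45 43]
229 234 [ 10.  -13.2 -16.7] [47 46 44]
229 238 [ 10.4 -12.7 -22.2] [46 45 44]
229 242 [ 11.  -12.2 -27.8] [46 46 44]
229 246 [ 10.7 -11.9 -31.1] [45 44 43]
232 222 [  8.9 -13.2   1.7] [112 114 121]
232 226 [  5.6 -13.5   3.8] [112 114 121]
232 230 [ 10.  -12.1 -11.9] [47 45 44]
232 234 [  9.8 -11.7 -16.2] [47 46 44]
232 238 [ 10.8 -11.2 -23. ] [45 45 43]
232 242 [ 10.6 -10.9 -26.8] [47 46 44]
232 246 [ 10.6 -10.6 -30.9] [46 45 43]
234 222 [  8.3 -12.2   3.1] [112 114 121]
234 226 [  6.1 -12.2   2.5] [111 113 121]
234 230 [ 10.1 -11.  -12.1] [47 45 44]
234 234 [ 10.4 -10.6 -17.7] [46 44 43]
234 238 [ 10.6 -10.3 -22.5] [47 46 44]
234 242 [ 10.5 -10.  -26.6] [46 45 43]
234 246 [ 10.4  -9.7 -30.6] [46 45 43]
280 222 [ 8.8 13.3  1.9] [113 114 122]
280 226 [ 6.1 13.4  2.5] [112 113 121]
280 230 [ 10.2  12.3 -12.2] [46 45 43]
280 234 [ 10.4  11.9 -17.7] [46 45 43]
280 238 [ 10.8  11.5 -23. ] [47 46 44]
280 242 [ 10.7  11.2 -27.2] [44 43 42]
280 246 [ 10.5  11.  -30.8] [37 36 34]
283 222 [ 2.2 16.5 17.8] [112 114 121]
283 226 [-0.4 16.6 17.8] [112 114 121]
283 230 [ 10.1  13.8 -12. ] [46 46 44]
283 234 [  9.9  13.5 -16.6] [47 46 44]
283 238 [ 10.7  12.9 -22.9] [46 45 43]
283 242 [ 10.7  12.6 -27.2] [46 45 44]
283 246 [ 10.3  12.3 -30.4] [47 46 44]
286 222 [ 1.6 18.5 19.4] [112 114 121]
286 226 [-0.7 18.5 18.3] [109 111 118]
286 230 [ 10.5  15.3 -12.9] [46 46 43]
286 234 [ 10.3  14.9 -17.4] [46 45 44]
286 238 [ 10.8  14.3 -23.2] [46 46 44]
286 242 [ 10.8  14.  -27.3] [47 46 44]
286 246 [ 10.8  13.6 -31.5] [47 46 44]
```

View pics/w3.png

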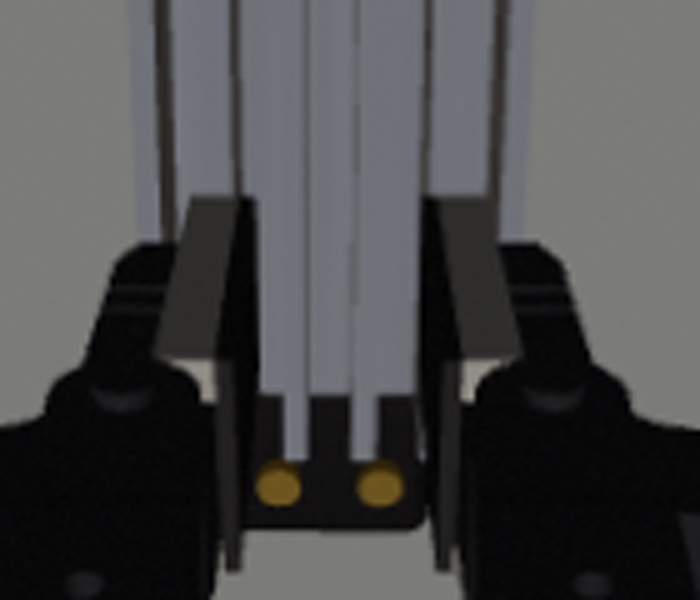

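The crop shows both fingertips (at about (232,229) and (283,229) in the full picture) ending at tool z ≈ -11 mm. That is 14 mm above the fin tops, so the tips sit about 30 mm behind where stated. I'll open and measure the tips again at grasp width.

Request:
play_rows([
  [[0,-1,0],[0,0,0],0.3],
  [[0,-1,0],[0,0,0],0.3],
  [[0,-1,0],[0,0,0],0.3],
  [[0,-1,0],[0,0,0],0.3],
  [[0,-1,0],[0,0,0],0.3],
  [[0,-1,0],[0,0,0],0.3],
])

```text
time: 4.25
ee_pos: [0.429, 0.3021, 0.041]
tcp_rot: [180.0, 0.0, 75.2]
wrist_force: [-0.1, -1.0, 0.4]
opening: 0.0599
grasp_force: 0.0
```

Run:
```python
from h import *
o=telemetry.get_obs();a,d=save('wrist');W,T=wworld(d,o);print(o['ee_pos'],o['tcp_rot'],o['opening'])
np.set_printoptions(suppress=True,precision=1)
T=T*1000
# finger-tip pixels: dark, x about 10, |y|<45, z between -40 and 20
m=(T[...,0]>8)&(T[...,0]<13)&(abs(T[...,1])>15)&(abs(T[...,1])<50)&(T[...,2]>-60)&(T[...,2]<12)&(a.max(-1)<70)
for s in(-1,1):
  k=m&(np.sign(T[...,1])==s); v,u=np.nonzero(k); print(s,k.sum(), T[k][:,2].max(), [(u[i],v[i],T[v[i],u[i]]) for i in np.argsort(-T[k][:,2])[:8]], np.median(T[k][np.argsort(-T[k][:,2])[:15]],0))
k=(W[...,2]>.030)&(W[...,2]<.045)&(np.hypot(W[...,0]-.429,W[...,1]-.302)<.06)&(a.min(-1)>90)
Q=W[k];print(len(Q),np.median(Q[:,2]),cv2.minAreaRect((Q[:,:2]*1000).astype(np.float32)))
Q=T[k];print(cv2.minAreaRect((Q[:,:2]).astype(np.float32)))
cv2.imwrite('pics/w4.png',a[:,:,::-1])
```

```text
[0.42901074 0.30209028 0.04099453] [1.79998883e+02 2.44385231e-04 7.52306208e+01] 0.05988895315766001
-1 861 9.501512284431579 [(np.int64(224), np.int64(211), array([ 12.5, -18.3,   9.5])), (np.int64(224), np.int64(213), array([ 11.3, -18.3,   9.4])), (np.int64(224), np.int64(214), array([ 10.7, -18.4,   9.3])), (np.int64(224), np.int64(216), array([  9.6, -18.4,   8.9])), (np.int64(224), np.int64(215), array([ 10.3, -18.3,   8.8])), (np.int64(224), np.int64(212), array([ 12.2, -18.2,   8.7])), (np.int64(224), np.int64(217), array([  9.3, -18.3,   8.2])), (np.int64(224), np.int64(218), array([  9. , -18.2,   7.3]))] [ 10.7 -18.3   7.3]
1 896 11.501476503948977 [(np.int64(290), np.int64(212), array([11.1, 19.8, 11.5])), (np.int64(290), np.int64(211), array([11.7, 19.8, 11.4])), (np.int64(290), np.int64(210), array([12.3, 19.8, 11.4])), (np.int64(290), np.int64(214), array([ 9.9, 19.8, 11.2])), (np.int64(290), np.int64(213), array([10.7, 19.7, 10.7])), (np.int64(290), np.int64(215), array([ 9.8, 19.7,  9.9])), (np.int64(290), np.int64(216), array([ 9.3, 19.7,  9.6])), (np.int64(290), np.int64(217), array([ 8.7, 19.7,  9.5]))] [10.5 19.8  9.5]
2679 0.0382215332404684 ((429.33282470703125, 300.7518310546875), (60.097206115722656, 44.45070266723633), 75.24612426757812)
((-1.2120933532714844, 0.6525936126708984), (44.4506721496582, 60.09720230102539), 89.9844970703125)
```

Run:
```python
from h import *
o=telemetry.get_obs();a,d=load('wrist');W,T=wworld(d,o)
np.set_printoptions(suppress=True,precision=1)
T=T*1000
m=(T[...,0]>0)&(T[...,0]<16)&(abs(T[...,1])>25)&(abs(T[...,1])<50)&(T[...,2]>-60)&(T[...,2]<19)&(a.max(-1)<70)
for s in(-1,1):
  k=m&(np.sign(T[...,1])==s); v,u=np.nonzero(k); i=np.argsort(-T[k][:,2])[:60]; print(s,k.sum());print(np.c_[u,v][i[::6]].tolist()); print(T[k][i[::6]])
cv2.imwrite('pics/w5.png',cv2.resize(a[170:330,150:360,::-1],None,fx=3.5,fy=3.5))
```

```text
-1 1619
[[199, 237], [199, 238], [199, 239], [199, 249], [197, 233], [198, 250], [198, 243], [196, 233], [185, 233], [197, 234]]
[[  6.5 -29.2 -13.2]
 [  6.3 -29.  -14.1]
 [  6.  -29.  -14.5]
 [  0.5 -29.3 -15.2]
 [ 10.1 -29.4 -16.2]
 [  0.8 -29.5 -16.8]
 [  4.9 -29.1 -17. ]
 [ 10.6 -29.6 -17.3]
 [ 10.6 -35.2 -17.6]
 [ 10.2 -29.1 -17.8]]
1 1603
[[315, 243], [315, 246], [316, 239], [317, 235], [316, 242], [324, 233], [328, 233], [316, 249], [322, 234], [326, 234]]
[[  3.4  30.5 -14. ]
 [  2.1  30.4 -14.9]
 [  6.4  30.5 -15.6]
 [  8.9  30.7 -16.3]
 [  5.3  30.3 -16.9]
 [ 10.3  34.  -17. ]
 [ 10.4  36.  -17.4]
 [  1.7  30.5 -17.6]
 [ 10.3  32.8 -18.1]
 [ 10.4  34.7 -18.5]]
```

Request:
play_rows([
  [[-0.7,0,8],[0,0,0],0.3],
  [[-0.7,0,16],[0,0,0],0.3],
  [[-0.7,0,24],[0,0,0],0.3],
  [[-0.7,0,32],[0,0,0],0.3],
  [[-0.7,0,32],[0,0,0],0.3],
  [[-0.7,0,32],[0,0,0],0.6],
  [[-0.7,0,32],[0,0,0],0.8],
  [[-0.7,0,32],[0,0,0],0.8],
  [[-0.7,0,32],[0,0,0],0.8],
  [[-0.7,0,32],[0,0,0],0.8],
  [[-0.7,0,32],[0,0,0],0.8],
], grip_force=50)

```text
time: 5.4
ee_pos: [0.4289, 0.3015, 0.0092]
tcp_rot: [180.0, -0.0, 75.2]
wrist_force: [0.3, 0.3, 0.3]
opening: 0.0426
grasp_force: 52.4
```

```bash
python3 -c "
from h import *
p,r=pose();print(inc([.568,-.109,.12],down(97.7)))"
```

```text
(array([-361.46,  239.16, -110.87]), array([ 1.000e-02, -1.000e-02, -2.247e+01]))
```

Request:
play_rows([
  [[0,0,-15],[0,0,0],0.8],
  [[0,0,-45],[0,0,0],0.8],
  [[0,0,-80],[0,0,0],0.8],
  [[-20,13,-111],[0,0,-1],0.8],
  [[-55,36,-111],[0,0,-3],0.8],
  [[-90,60,-111],[0,0,-6],0.8],
  [[-125,83,-111],[0,0,-8],0.8],
  [[-160,106,-111],[0,0,-10],0.8],
  [[-195,129,-111],[0,0,-12],0.8],
  [[-230,152,-111],[0,0,-14],0.8],
  [[-265,175,-111],[0,0,-17],0.8],
  [[-300,198,-111],[0,0,-19],0.8],
  [[-330,218,-111],[0,0,-21],0.8],
  [[-352,233,-111],[0,0,-22],0.8],
  [[-361,239,-111],[0,0,-22.5],0.8],
  [[-361,239,-111],[0,0,-22.5],0.8],
  [[-361,239,-111],[0,0,-22.5],0.8],
  [[-361,239,-111],[0,0,-22.5],0.8],
])

```text
time: 7.2
ee_pos: [0.5676, -0.1074, 0.1203]
tcp_rot: [180.0, -0.0, 97.8]
wrist_force: [-0.5, 1.0, -2.2]
opening: 0.0429
grasp_force: 52.3
```

Run:
```python
from h import *
o=telemetry.get_obs();a,d=save('wrist');np.savez('w_house.npz',a=a,d=d,p=o['ee_pos'],r=o['tcp_rot']);W,T=wworld(d,o);print(o['time'],o['ee_pos'],o['tcp_rot'],o['opening'])
cv2.imwrite('pics/w6.png',cv2.resize(a[:,:,::-1],(800,600)))
m=(W[...,2]>.0335)&(W[...,2]<.039)&(W[...,1]>-.2)&(np.hypot(W[...,0]-.5565,W[...,1]+.025)<.085)
n,l,st,ce=cv2.connectedComponentsWithStats(m.astype(np.uint8)); print(st[1:][st[1:,4]>50])
k=1+np.argmax(st[1:,4]); Q=W[l==k]; print(len(Q),np.median(Q[:,2])); print(cv2.minAreaRect((Q[:,:2]*1000).astype(np.float32)))
# held module heat-sink
```

```text
7.2 [ 0.56763284 -0.10740942  0.12031682] [ 1.79996318e+02 -1.04680057e-02  9.77833091e+01] 0.04294524433325287
[[ 218   32   80  134 3189]]
3189 0.03609307841883887
((557.8777465820312, -30.618789672851562), (62.46803665161133, 107.6711196899414), 7.414979457855225)
```

View pics/w6.png

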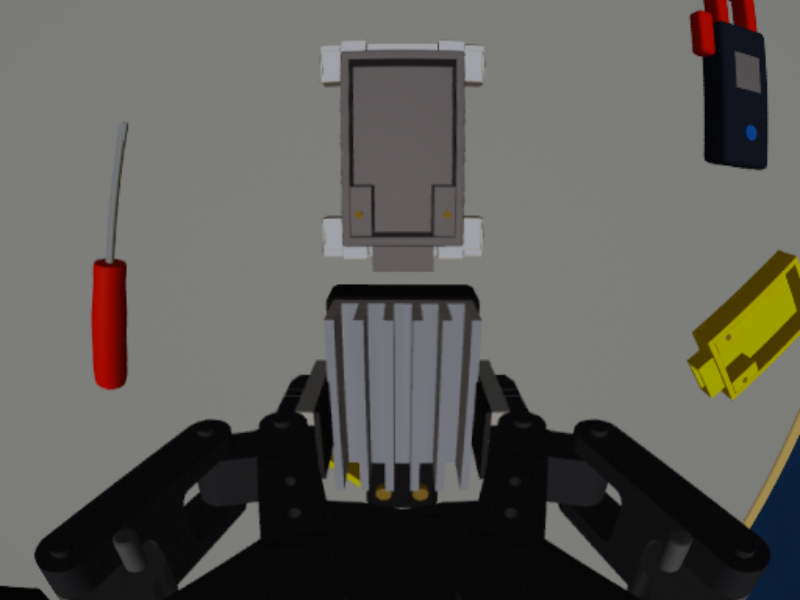

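Wrist view: the housing is in the nest with its pocket open, at about (403,150), plug toward (403,258). The held module's nose and studs point the same way at (403,493). The yellow look-alike is at (745,325). Next I'll compute the precise offset in tool coordinates.

Run:
```python
from h import *
z=np.load('w_house.npz');a,d=z['a'],z['d'];o=dict(ee_pos=z['p'],tcp_rot=z['r']);W,T=wworld(d,o);T=T*1000
W0=W
zt=-(W[...,2])*1000
m=(W[...,2]>.0345)&(W[...,2]<.0375)&(T[...,0]>20)&(T[...,0]<160)&(abs(T[...,1])<50)
n,l,st,ce=cv2.connectedComponentsWithStats(m.astype(np.uint8)); m=l==1+np.argmax(st[1:,4])
Q=T[m]
# yaw from long outer sides: extremes per x bin
def ext(P,i,j,lo,hi,n=12):
    b=np.linspace(lo,hi,n+1);A=[]
    for s,e in zip(b,b[1:]):
        k=(P[:,i]>=s)&(P[:,i]<e)
        if k.sum()>3:A.append([(s+e)/2,P[k,j].min(),P[k,j].max()])
    return np.array(A)
A=ext(Q,0,1,45,130); print('side fits',np.polyfit(A[:,0],A[:,1],1),np.polyfit(A[:,0],A[:,2],1)); print(np.median(A[:,2]-A[:,1]))
B=ext(Q,1,0,-30,30); print(B.round(1))
# pocket: inner by floor z .018
f=(W[...,2]>.016)&(W[...,2]<.022)&(T[...,0]>20)&(T[...,0]<160)&(abs(T[...,1])<30); F=T[f]
print('floor z',np.median(W[f][:,2]),'y',np.percentile(F[:,1],[.5,99.5]),'x',np.percentile(F[:,0],[.5,99.5]))
# module fins top
k=(T[...,2]<-20)&(T[...,2]>-35)&(abs(T[...,1])<26)&(abs(T[...,0])<45)&(a.min(-1)>85); M=T[k]
print('fin',len(M),np.percentile(M[:,2],[5,50,95])); A=ext(M,0,1,-25,25);print(A.round(1)); print(cv2.minAreaRect(M[:,:2].astype(np.float32)))
print(np.percentile(M[:,0],[.5,99.5]))
c=np.polyfit(M[:,0],M[:,2],1),np.polyfit(M[:,1],M[:,2],1);print(c)
# base tail black strip
k=(T[...,2]>-20)&(T[...,2]<12)&(abs(T[...,1])<30)&(T[...,0]>20)&(T[...,0]<45)&(a.max(-1)<60);print('tail',k.sum(),np.percentile(T[k],[1,50,99],axis=0))
```

```text
side fits [ 5.28015249e-03 -3.06162647e+01] [3.97163491e-03 3.10841006e+01]
61.59106808727527
[[-27.5  31.5 130.8]
 [-22.5  31.4 130.6]
 [-17.5  31.2 130.3]
 [-12.5  31.3 131.3]
 [ -7.5  31.2 131.1]
 [ -2.5  30.3 130.9]
 [  2.5  31.1 130.8]
 [  7.5  30.4 131. ]
 [ 12.5  31.2 131.1]
 [ 17.5  31.4 130.2]
 [ 22.5  31.3 130.6]
 [ 27.5  31.3 130.5]]
floor z 0.018219069479912323 y [-26.43259361  27.21655753] x [ 23.8020575  138.68751939]
fin 3775 [-29.87551455 -28.98099977 -28.00490883]
[[-22.9 -21.6  22.2]
 [-18.8 -21.3  22.2]
 [-14.6 -21.5  22.6]
 [-10.4 -21.1  21.9]
 [ -6.2 -20.9  21.6]
 [ -2.1 -21.   21.8]
 [  2.1 -20.8  22.1]
 [  6.3 -21.   21.7]
 [ 10.4 -22.3  22.3]
 [ 14.6 -21.5  22.5]
 [ 18.8 -21.6  22.4]
 [ 22.9 -21.4  22.6]]
((-0.7757453918457031, 0.18288230895996094), (44.85115432739258, 60.88606262207031), 89.91344451904297)
[-30.43339384  29.19305147]
(array([-1.39485911e-03, -2.89374068e+01]), array([ 1.66910278e-03, -2.89417645e+01]))
tail 1342 [[ 22.18011971 -23.38422849 -19.43575786]
 [ 29.95436029   0.37187728  -6.95882819]
 [ 30.64410142  24.51990515   6.47584089]]
```

Request:
play_rows([
  [[30,0.1,0],[0,0,0.1],0.8],
  [[65,0.2,0],[0,0,0.2],0.8],
  [[88,0.2,0],[0,0,0.27],0.8],
  [[94.6,0.2,10],[0,0,0.27],0.8],
  [[94.6,0.2,30],[0,0,0.27],0.8],
  [[94.6,0.2,50],[0,0,0.27],0.8],
  [[94.6,0.2,62],[0,0,0.27],0.8],
  [[94.6,0.2,69],[0,0,0.27],0.8],
  [[94.6,0.2,69],[0,0,0.27],0.8],
  [[94.6,0.2,69],[0,0,0.27],0.8],
  [[94.6,0.2,69],[0,0,0.27],0.8],
])

```text
time: 8.35
ee_pos: [0.5559, -0.0149, 0.052]
tcp_rot: [179.9, 0.0, 97.5]
wrist_force: [0.4, -0.2, -1.5]
opening: 0.0428
grasp_force: 52.3
```

Run:
```python
from h import *
z=np.load('w_house.npz')
o0=dict(ee_pos=z['p'],tcp_rot=z['r']);o=telemetry.get_obs();p0,r0=pose(o0);p,r=pose(o)
print('moved',r0.inv().apply(p-p0)*1000,np.degrees((r0.inv()*r).as_rotvec()),o['wrist_force'])
a,d=save('wrist');W,T=wworld(d,o);T=T*1000
# housing rim visible now: tail end rim
m=(W[...,2]>.033)&(W[...,2]<.039)&(abs(T[...,1])<40)&(T[...,0]>15)&(T[...,0]<60)
print(m.sum()); Q=T[m]; print(np.percentile(Q,[1,50,99],axis=0).round(1) if len(Q) else '')
k=(T[...,2]>-20)&(T[...,2]<12)&(abs(T[...,1])<30)&(T[...,0]>20)&(T[...,0]<45)&(a.max(-1)<60)&(W[...,2]>.039);print('tail',k.sum(),np.percentile(T[k],[1,50,99],axis=0).round(1))
cv2.imwrite('pics/w7.png',cv2.resize(a[100:384,100:412,::-1],None,fx=2.2,fy=2.2))
```

```text
moved [93.19546199  0.90730108 68.37439915] [-0.07796236 -0.02332316  0.33140422] [ 0.38871664 -0.15688092 -1.49047053]
1355
[[ 16.6 -31.4  14.5]
 [ 35.3  -2.5  15.9]
 [ 38.5  29.9  18.8]]
tail 1355 [[ 22.  -23.4 -19.6]
 [ 30.    0.4  -7. ]
 [ 30.7  24.5   6.6]]
```

View pics/w7.png

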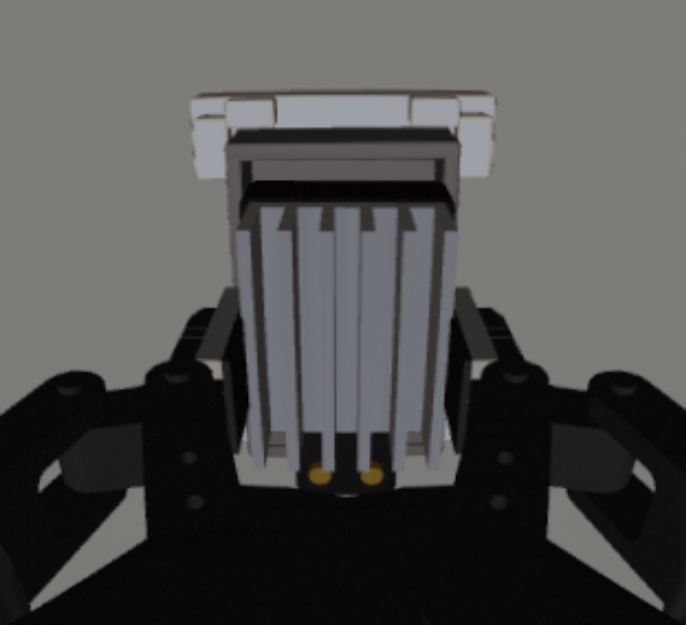

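The module hovers over the pocket, with its tail at about (348,185) and the housing rim's tail edge at about (345,140). The data show a remaining offset of about 1.5 mm in x and 1 mm in y. I'll measure it more sharply.

Run:
```python
from h import *
z=np.load('w_house.npz');p0,r0=pose(dict(ee_pos=z['p'],tcp_rot=z['r']))
o=telemetry.get_obs();p,r=pose(o);a,d=save('wrist');W,T=wworld(d,o);T=T*1000
print('moved',r0.inv().apply(p-p0)*1000,np.degrees((r0.inv()*r).as_rotvec()))
m=(W[...,2]>.0345)&(W[...,2]<.0378)&(abs(T[...,1])<40)&(T[...,0]>0)&(T[...,0]<60)
Q=T[m]
for lo in range(4,40,4):
    q=Q[(Q[:,0]>=lo)&(Q[:,0]<lo+4)]
    if len(q)>5: print(lo,len(q),q[:,1].min().round(1),q[:,1].max().round(1))
for lo in range(-30,30,10):
    q=Q[(Q[:,1]>=lo)&(Q[:,1]<lo+10)]
    if len(q)>3: print('y',lo,q[:,0].max().round(1),q[:,0].min().round(1))
```

```text
moved [93.20561837  0.87104287 68.4641954 ] [-0.07208832 -0.0229698   0.33057886]
4 19 -31.4 -29.6
8 15 -31.6 -29.9
12 23 -31.6 30.1
16 42 -31.3 30.0
20 54 -31.5 29.8
24 89 -31.3 30.2
28 100 -31.7 30.1
32 506 -31.6 29.9
36 476 -31.4 30.2
y -30 38.5 3.2
y -20 38.7 33.5
y -10 38.4 33.5
y 0 38.3 33.3
y 10 38.6 33.3
y 20 38.7 15.7
```

Request:
play_rows([
  [[1.5,-0.9,0],[0.07,0,-0.05],0.8],
  [[1.5,-0.9,3],[0.07,0,-0.05],0.8],
  [[1.5,-0.9,6],[0.07,0,-0.05],0.8],
  [[1.5,-0.9,9],[0.07,0,-0.05],0.8],
  [[1.5,-0.9,12],[0.07,0,-0.05],0.8],
  [[1.5,-0.9,12],[0.07,0,-0.05],0.8],
])

```text
time: 9.05
ee_pos: [0.554, -0.0135, 0.0383]
tcp_rot: [-179.9, -0.0, 97.5]
wrist_force: [-1.4, 0.1, -1.2]
opening: 0.043
grasp_force: 52.3
```

Request:
play_rows([
  [[0,0,3],[0,0,0],0.8],
  [[0,0,5],[0,0,0],0.8],
  [[0,0,7],[0,0,0],0.8],
  [[0,0,9],[0,0,0],0.8],
  [[0,0,10.2],[0,0,0],0.8],
  [[0,0,10.8],[0,0,0],0.8],
  [[0,0,10.8],[0,0,0],0.8],
])

```text
time: 9.75
ee_pos: [0.5542, -0.0135, 0.0281]
tcp_rot: [-179.9, 0.0, 97.5]
wrist_force: [-0.2, 0.1, -1.4]
opening: 0.0432
grasp_force: 52.3
```

Request:
play_rows([
  [[0,0,0.5],[0,0,0],0.8],
  [[0,0,1],[0,0,0],0.8],
  [[0,0,1.3],[0,0,0],0.8],
  [[0,0,1.3],[0,0,0],0.8],
])

```text
time: 10.15
ee_pos: [0.5543, -0.0134, 0.0272]
tcp_rot: [-179.9, -0.0, 97.5]
wrist_force: [-0.6, 0.3, 1.4]
opening: 0.0428
grasp_force: 52.6
```

Request:
play_rows([
  [[0,0,0.4],[0,0,0],0.8],
  [[0,0,0.4],[0,0,0],0.8],
  [[0,0,0.4],[0,0,0],0.8],
])

```text
time: 10.45
ee_pos: [0.5543, -0.0135, 0.0272]
tcp_rot: [-180.0, 0.0, 97.5]
wrist_force: [-3.5, 0.7, 5.2]
opening: 0.0427
grasp_force: 53.1
```

Request:
play_rows([
  [[0,0,0],[0,0,0],0.3],
  [[0,0,0],[0,0,0],0.3],
  [[0,0,0],[0,0,0],0.3],
  [[0,0,0],[0,0,0],0.3],
  [[0,0,-10],[0,0,0],0.3],
  [[0,0,-35],[0,0,0],0.1],
  [[0,0,-70],[0,0,0],0],
  [[0,0,-90],[0,0,0],0],
  [[0,0,-90],[0,0,0],0],
  [[0,0,-90],[0,0,0],0],
  [[0,0,-90],[0,0,0],0],
])

```text
time: 11.55
ee_pos: [0.5539, -0.0134, 0.1155]
tcp_rot: [-179.8, -0.0, 97.5]
wrist_force: [0.5, 0.6, -0.5]
opening: 0.0855
grasp_force: 0.0
```

Run:
```python
from h import *
o=telemetry.get_obs();a,d=save('wrist');W,T=wworld(d,o);T=T*1000;print(o['time'],o['ee_pos'],o['tcp_rot'],o['opening'])
cv2.imwrite('pics/w8.png',cv2.resize(a[70:290,120:400,::-1],None,fx=2.5,fy=2.5))
m=(W[...,2]>.050)&(W[...,2]<.062)&(abs(T[...,1])<30)&(abs(T[...,0])<45)&(a.min(-1)>85);M=T[m]
print('fins',np.median(W[m][:,2]),cv2.minAreaRect(M[:,:2].astype(np.float32)),'tilt',np.degrees(np.linalg.lstsq(np.c_[M[:,:2],np.ones(len(M))],M[:,2],rcond=None)[0][:2]))
m=(W[...,2]>.0335)&(W[...,2]<.039)&(abs(T[...,1])<40)&(abs(T[...,0]+12)<56)&(a.max(-1)>60);Q=T[m]
for lo in range(-70,45,10):
    q=Q[(Q[:,0]>=lo)&(Q[:,0]<lo+10)]
    if len(q)>5: print(lo,len(q),np.median(q[:,2]).round(1),q[:,1].min().round(1),q[:,1].max().round(1))
q=Q[abs(Q[:,1])>10];print('x',q[:,0].min(),q[:,0].max(), np.median(W[m][:,2]))
k=(a.max(-1)<60)&(W[...,2]>.03)&(W[...,2]<.042)&(abs(T[...,1])<30)&(abs(T[...,0]+12)<50);print('base',np.median(W[k][:,2]),np.percentile(T[k],[1,99],axis=0))
```

```text
11.55 [ 0.55387869 -0.01343791  0.11553763] [-1.79849095e+02 -1.35882153e-02  9.75073746e+01] 0.08553056291814903
fins 0.05620495580312417 ((-0.6469211578369141, 0.8992710113525391), (60.11589813232422, 43.41810607910156), 0.45563846826553345) tilt [0.0793143  0.01694038]
-70 287 79.4 -29.2 33.0
-60 329 79.3 -29.0 33.0
-50 378 79.3 -29.3 32.4
-40 219 79.4 -28.9 32.6
-30 119 79.3 -29.2 32.4
-20 115 79.2 -28.9 31.9
-10 119 79.2 -29.3 32.2
0 135 79.3 -29.2 32.0
10 118 79.4 -29.4 31.6
20 143 79.4 -29.2 32.2
30 447 79.5 -29.6 31.9
x -67.82610896881751 36.367145877131215 0.0361821850144325
base 0.035607422511803696 [[-60.23154271 -25.19701329  74.82697407]
 [ 36.80555435  28.435622    85.26320198]]
```

View pics/w8.png

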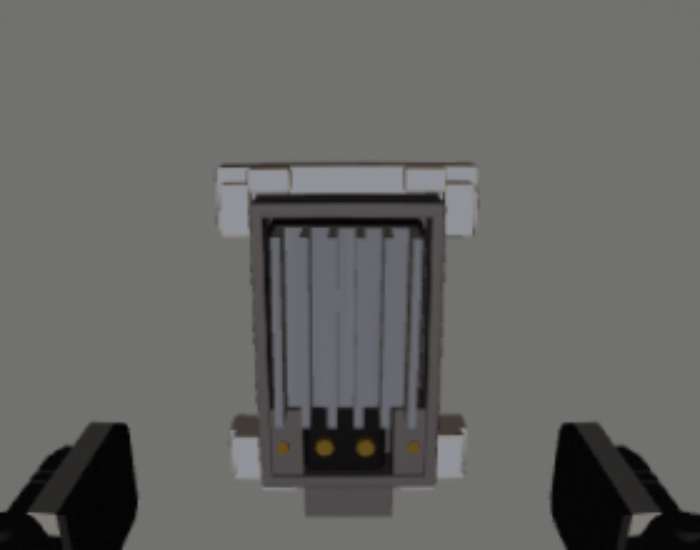

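The module sits seated and level in the pocket: studs at (325,447) and (366,447), fin tops at 56.2 mm (expected 56). Before gripping the housing I'll check where the palm is so it clears the heat sink.

Run:
```python
from h import *
np.set_printoptions(suppress=True,precision=1)
o=telemetry.get_obs()
for n,z in (('h',np.load('w_house.npz')),('now',np.load('wrist.npz'))):
    d=z['d'];W,T=wworld(d,o);T=T*1000
    for u,v in [(256,330),(256,345),(256,370),(230,330),(290,330),(200,370),(120,240),(90,270),(395,250)]: print(n,u,v,T[v,u],d[v,u])
z=np.load('wrist.npz');a=z['p'];W,T=wworld(z['d'],o);T=T*1000
for s in(-1,1):
  k=(T[...,1]*s>38)&(T[...,1]*s<60)&(T[...,2]>-60)&(T[...,2]<10)&(T[...,0]<16)&(T[...,0]>-16);q=T[k];print(s,len(q),q[np.argsort(-q[:,2])[:200:20]])
```

```text
h 256 330 [ 10.2   0.1 -85.3] 0.07921409
h 256 345 [ 10.3   0.2 -91.6] 0.07317118
h 256 370 [  8.9   0.2 -99.6] 0.06589667
h 230 330 [ 10.1  -7.4 -85.3] 0.07931061
h 290 330 [ 10.2   9.9 -85.5] 0.07902991
h 200 370 [  18.1  -11.9 -107.7] 0.05552527
h 120 240 [ -63.3 -148.7  119.7] 0.29674122
h 90 270 [-106.4 -200.   119.8] 0.3091013
h 395 250 [-76.1 152.5 119.7] 0.30009842
now 256 330 [  9.5   0.1 -84.6] 0.08013862
now 256 345 [  9.8   0.2 -91.1] 0.07374715
now 256 370 [  10.2    0.2 -100.6] 0.06455102
now 230 330 [ 10.5  -7.3 -85.7] 0.078780234
now 290 330 [ 10.6   9.9 -85.9] 0.07851766
now 200 370 [  19.1  -11.6 -108.5] 0.054461423
now 120 240 [ -61.8 -147.   116.6] 0.29335165
now 90 270 [ -90.8 -182.3   96. ] 0.28184855
now 395 250 [-73.4 149.8 114.8] 0.29472923
-1 1957 [[  1.3 -42.6 -20.3]
 [  0.9 -42.3 -21.6]
 [ -6.7 -42.5 -22.7]
 [  8.7 -42.3 -23.8]
 [  7.8 -42.3 -24.3]
 [ -6.7 -42.5 -24.8]
 [ -7.4 -42.3 -25.6]
 [  2.7 -41.9 -26.1]
 [ -3.7 -42.6 -26.8]
 [-10.4 -42.3 -27.4]]
1 1973 [[  1.5  43.4 -19.7]
 [  1.4  43.4 -21.7]
 [  5.9  43.1 -22.8]
 [  9.4  47.1 -23.6]
 [  9.8  44.8 -24.2]
 [  5.8  43.6 -24.9]
 [  9.9  44.5 -25.5]
 [ 10.   47.4 -26. ]
 [  8.2  43.4 -26.4]
 [ 10.6  44.4 -27.1]]
```

Request:
play_rows([
  [[-8.5,1,0],[-0.15,0,0],0.13],
  [[-8.5,1,25],[-0.15,0,0],0.13],
  [[-8.5,1,50],[-0.15,0,0],0.13],
  [[-8.5,1,70],[-0.15,0,0],0.13],
  [[-8.5,1,85],[-0.15,0,0],0.13],
  [[-8.5,1,97],[-0.15,0,0],0.13],
  [[-8.5,1,108],[-0.15,0,0],0.13],
  [[-8.5,1,117],[-0.15,0,0],0.13],
  [[-8.5,1,122],[-0.15,0,0],0.13],
  [[-8.5,1,122],[-0.15,0,0],0.13],
], grip_force=30)

```text
time: 12.6
ee_pos: [0.5561, -0.0217, -0.006]
tcp_rot: [180.0, -0.0, 97.5]
wrist_force: [-0.1, -0.1, -0.0]
opening: 0.0746
grasp_force: 0.0
```

Request:
play_rows([
  [[0,0,0],[0,0,0],0.2],
  [[0,0,0],[0,0,0],0.26],
  [[0,0,0],[0,0,0],0.5],
  [[0,0,0],[0,0,0],0.5],
  [[0,0,0],[0,0,0],0.5],
  [[0,0,0],[0,0,0],0.5],
  [[0,0,0],[0,0,0],0.5],
], grip_force=60)

```text
time: 13.3
ee_pos: [0.5568, -0.0218, -0.0045]
tcp_rot: [179.8, 0.0, 97.5]
wrist_force: [-1.7, -0.6, 6.5]
opening: 0.0613
grasp_force: 66.5
```

Request:
play_rows([
  [[0,0,-2],[0,0,0],0.5],
  [[0,0,-5],[0,0,0],0.5],
  [[0,0,-10],[0,0,0],0.5],
  [[0,0,-18],[0,0,0],0.5],
  [[0,0,-30],[0,0,0],0.5],
  [[0,0,-45],[0,0,0],0.5],
  [[0,0,-65],[0,0,0],0.5],
  [[0,0,-85],[0,0,0],0.5],
  [[0,0,-105],[0,0,0],0.5],
  [[0,0,-125],[0,0,0],0.5],
  [[0,0,-140],[0,0,0],0.5],
  [[0,0,-140],[0,0,0],0.5],
  [[0,0,-140],[0,0,0],0.5],
])

```text
time: 14.6
ee_pos: [0.5562, -0.0218, 0.1345]
tcp_rot: [179.9, 0.0, 97.5]
wrist_force: [-0.7, -0.2, -2.6]
opening: 0.061
grasp_force: 65.9
```

Run:
```python
from h import *
np.set_printoptions(suppress=True,precision=4)
o=telemetry.get_obs();a,d=save('wrist');W,T=wworld(d,o);print(o['time'],o['ee_pos'],o['tcp_rot'],o['opening'],o['grasp_force'])
# held housing in tool frame
T=T*1000
m=(abs(T[...,1])<26)&(abs(T[...,0])<45)&(a.min(-1)>85)&(T[...,2]<-20)&(T[...,2]>-90);M=T[m]
zf=np.median(M[:,2]);M=M[abs(M[:,2]-zf)<3];c=np.linalg.lstsq(np.c_[M[:,:2],np.ones(len(M))],M[:,2],rcond=None)[0]
print('fins z',zf,len(M),cv2.minAreaRect(M[:,:2].astype(np.float32)),'tilt deg',np.degrees(c[:2]))
m=(abs(T[...,1])<35)&(abs(T[...,0])<70)&(abs(T[...,2]-zf-20)<4)&(a.max(-1)>60);Q=T[m]
for lo in range(-60,60,10):
    q=Q[(Q[:,0]>=lo)&(Q[:,0]<lo+10)]
    if len(q)>5: print(lo,len(q),np.median(q[:,2]).round(1),q[:,1].min().round(1),q[:,1].max().round(1),q[:,0].max().round(1))
a,d=save('top');b,e=save('side')
# barrel fit by top+side depth
S=np.vstack([world('top',d)[150:215,360:440].reshape(-1,3),world('side',e)[60:100,240:280].reshape(-1,3)])
st=world('top',d)[170:220,365:425].reshape(-1,3);st=st[(st[:,2]>.008)&(st[:,2]<.02)];print('base',cv2.minAreaRect((st[:,:2]*1000).astype(np.float32)),np.median(st[:,2]))
from scipy.optimize import least_squares
from scipy.spatial.transform import Rotation as R
k=(S[:,2]>.2)&(S[:,2]<.32)&(S[:,1]<-.318)&(S[:,1]>-.40);P=S[k]
def f(x): # point at y=-.36 (x0,z0), yaw,pitch, radius
    u=np.array([np.sin(x[2])*np.cos(x[3]),-np.cos(x[2])*np.cos(x[3]),np.sin(x[3])])
    v=P-np.array([x[0],-.36,x[1]]); return np.linalg.norm(np.cross(v,u),axis=1)-x[4]
for fixed in (0,1):
    g=(lambda x:f([*x,np.radians(20),.018])) if fixed else (lambda x:f([*x,.018]))
    x0=[.585,.262,0] + ([] if fixed else [np.radians(20)])
    r=least_squares(g,x0,loss='soft_l1',f_scale=.002);print(len(P),r.x[:2],np.degrees(r.x[2:]),np.sqrt(np.mean(r.fun**2)))
```

```text
14.6 [ 0.5562 -0.0218  0.1345] [179.9033   0.0038  97.5097] 0.06100737101712992 65.85527300834656
fins z -45.371742902875354 6253 ((10.606834411621094, -0.6642704010009766), (67.30433654785156, 39.882686614990234), 0.644627034664154) tilt deg [-0.0329  0.1229]
40 8 -26.5 -30.4 31.3 45.5
base ((584.5448608398438, -394.4524230957031), (141.9132080078125, 182.05877685546875), 3.133723497390747) 0.01373253847968469
456 [0.5863 0.2572] [ 7.3729 21.603 ] 0.002866106917384537
456 [0.5863 0.2573] [7.2148] 0.002926355123084934
```

```bash
cat >> h.py <<'E'
def att(yaw,pitch=20):
    y,p=np.radians([yaw,pitch]); u=np.array([np.sin(y)*np.cos(p),-np.cos(y)*np.cos(p),np.sin(p)])
    hy=np.cross([0,0,1],u);hy/=np.linalg.norm(hy);hz=np.cross(u,hy)
    return u,hy,hz,R.from_matrix(np.c_[-u,hy,-hz])
E
python3 - <<'E'
from h import *
np.set_printoptions(suppress=True,precision=2)
o=telemetry.get_obs();a,d=load('wrist');W,T=wworld(d,o);T=T*1000
m=(abs(T[...,1])<26)&(abs(T[...,0])<50)&(a.min(-1)>85)&(T[...,2]<-55)&(T[...,2]>-68);M=T[m]
zf=np.median(M[:,2]);M=M[abs(M[:,2]-zf)<2.5];c=np.linalg.lstsq(np.c_[M[:,:2],np.ones(len(M))],M[:,2],rcond=None)[0]
print('fins z',zf,len(M),cv2.minAreaRect(M[:,:2].astype(np.float32)),'tilt deg',np.degrees(c[:2]))
m=(abs(T[...,1])<35)&(abs(T[...,0])<75)&(abs(T[...,2]-zf-20)<3)&(a.max(-1)>50)&(a.max(-1)<110);Q=T[m]
for lo in range(-70,60,10):
    q=Q[(Q[:,0]>=lo)&(Q[:,0]<lo+10)]
    if len(q)>5: print(lo,len(q),np.median(q[:,2]).round(1),q[:,1].min().round(1),q[:,1].max().round(1),q[:,0].max().round(1))
u,hy,hz,rt=att(7.2)
L=np.array([.5863,-.36,.2573])-u*(.0475/np.cos(np.radians(7.2))/np.cos(np.radians(20)));F=L-.1*u;print('L',L,'F',F)
pl=np.array([-.0695,0,-.0295]);tcp=F-rt.apply(pl);print('final tcp',tcp)
pre=tcp+.16*hz;print('pre',pre,inc(pre,rt))
E
```

```text
fins z -60.71260689158467 5215 ((12.826210975646973, 0.1269817352294922), (50.62418746948242, 44.63949203491211), 0.2737411558628082) tilt deg [-0.13  0.15]
-40 9 -40.2 -28.2 29.0 -30.2
-30 180 -40.7 -30.0 31.2 -20.1
-20 265 -40.6 -30.4 31.2 -10.0
-10 267 -40.7 -30.2 31.0 -0.1
0 315 -40.6 -30.2 31.2 10.0
10 360 -40.7 -30.5 31.2 20.0
20 407 -40.7 -30.4 31.6 30.0
30 708 -41.0 -30.6 31.6 40.0
40 1779 -40.7 -30.3 31.9 45.5
L [ 0.58 -0.31  0.24] F [ 0.57 -0.22  0.21]
final tcp [ 0.56 -0.16  0.15]
pre [ 0.55 -0.11  0.3 ] (array([ -87.51,  -12.45, -171.26]), array([  0.03, -20.02,   0.31]))
```

Request:
play_rows([
  [[-5,0,-25],[0,-1,0],0.5],
  [[-10,-1,-55],[0,-4,0],0.5],
  [[-20,-3,-85],[0,-8,0.1],0.5],
  [[-40,-6,-115],[0,-12,0.2],0.5],
  [[-60,-9,-140],[0,-16,0.3],0.5],
  [[-78,-11,-160],[0,-19,0.3],0.5],
  [[-87.5,-12.5,-171.3],[0,-20,0.3],0.5],
  [[-87.5,-12.5,-171.3],[0,-20,0.3],0.5],
  [[-87.5,-12.5,-171.3],[0,-20,0.3],0.5],
  [[-87.5,-12.5,-171.3],[0,-20,0.3],0.5],
  [[-87.5,-12.5,-171.3],[0,-20,0.3],0.5],
])

```text
time: 15.85
ee_pos: [0.5548, -0.1099, 0.3047]
tcp_rot: [180.0, 20.0, 97.2]
wrist_force: [-0.9, -0.7, -2.9]
opening: 0.0611
grasp_force: 66.8
```

Run:
```python
from h import *
o=telemetry.get_obs();a,d=save('wrist');np.savez('w_lens.npz',a=a,d=d,p=o['ee_pos'],r=o['tcp_rot']);W,T=wworld(d,o);print(o['time'],o['ee_pos'],o['tcp_rot'],o['q'],o['wrist_force'])
cv2.imwrite('pics/w9.png',cv2.resize(a[:,:,::-1],(800,600)))
```

```text
15.85 [ 0.55477213 -0.1099231   0.3046863 ] [179.9516909   19.9501128   97.20701487] [ -1.16355747   4.7684709   16.96520318  99.1212524  -19.72123852
  81.08622745] [-0.85634857 -0.6550997  -2.8791047 ]
```

View pics/w9.png

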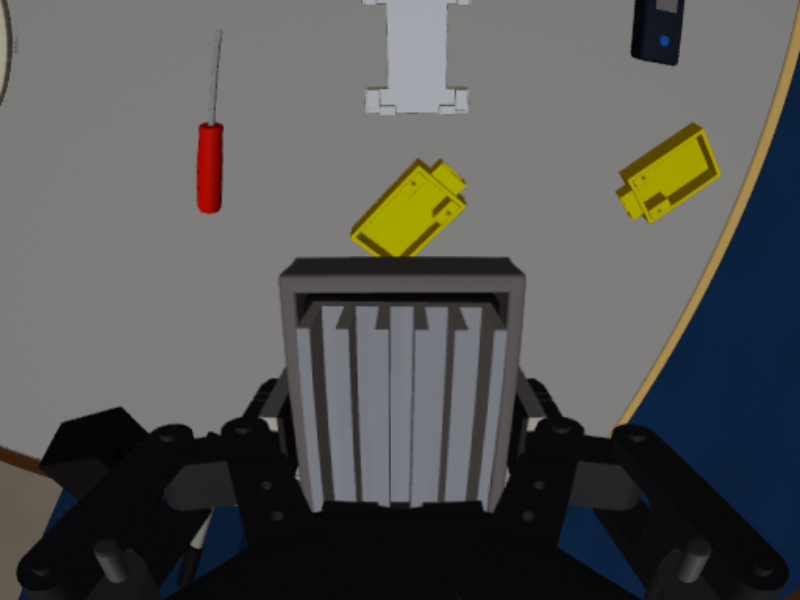

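The wrist picture shows the held housing with the module seated in it at (400,390), and the empty nest at (417,55). The palm hides the lens, so I'll measure the barrel and the held housing in the top and side cameras together, letting their shared bias cancel.

```bash
cat > m.py <<'E'
from h import *
from scipy.optimize import least_squares
np.set_printoptions(suppress=True,precision=4)
o=telemetry.get_obs();p,r=pose(o)
C={}
for n in('top','side'):
    ds=[];
    for i in range(4): a,d=camera(n);ds.append(np.where(d>0,d,np.nan))
    d=np.nanmean(ds,0);W=world(n,d);C[n]=(a,W)
    # held housing in its frame (from tool): X=-(tx)-4.8, Y=ty-.5?, Z=-tz-18.7
    T=(W-p)@r.as_matrix()*1000; H=np.stack([-T[...,0]-4.8,T[...,1],-T[...,2]-18.7],-1)
    k=(abs(H[...,0]+13)<28)&(abs(H[...,1])<20)&(H[...,2]>36)&(H[...,2]<50)
    print(n,'fin top Z (exp 42)',k.sum(),np.nanpercentile(H[k][:,2],[10,50,90]) if k.sum() else '')
    k=(abs(H[...,0]-10)<100)&(abs(H[...,1])<60)&(H[...,2]>15)&(H[...,2]<30)&(H[...,0]>-70)
    Q=H[k]; print('  rim',k.sum(),np.nanpercentile(Q,[2,50,98],axis=0) if k.sum() else '')
    P=W.reshape(-1,3);P=P[(P[:,2]>.2)&(P[:,2]<.32)&(P[:,1]<-.29)&(P[:,1]>-.415)&(abs(P[:,0]-.585)<.035)]
    print('  yfront',np.sort(P[:,1])[::-1][[0,2,5,10,20]])
    P=P[(P[:,1]<-.325)&(P[:,1]>-.40)]
    def f(x,y0=-.36):
        u=att(np.degrees(x[2]))[0]; return np.linalg.norm(np.cross(P-np.array([x[0],y0,x[1]]),u),axis=1)-.018
    s=least_squares(f,[.585,.26,.1],loss='soft_l1',f_scale=.0015);print('  barrel',len(P),s.x[:2],np.degrees(s.x[2]),np.std(s.fun))
E
python3 m.py
```

```text
top fin top Z (exp 42) 0 
  rim 403 [[ 15.6258 -30.2096  16.5917]
 [ 37.3055  -2.2772  22.1112]
 [ 62.5594  28.853   24.509 ]]
  yfront [-0.3093 -0.31   -0.3107 -0.312  -0.3147]
  barrel 420 [0.5862 0.2572] 6.737219086924557 0.0023410049106892677
side fin top Z (exp 42) 88 [38.5734 42.528  43.4855]
  rim 343 [[-50.7178 -36.0237  15.7865]
 [-30.9589   0.5216  23.6942]
 [  4.8787  39.0721  28.1224]]
  yfront [-0.3344 -0.339  -0.3482 -0.3578 -0.3732]
  barrel 42 [0.5876 0.258 ] 11.627677352814578 0.001826602208333918
```

Run:
```python
from h import *
from scipy.optimize import least_squares
np.set_printoptions(suppress=True,precision=4,linewidth=150)
A={n:world(n,load(n)[1]).reshape(-1,3) for n in('top','side')}
sel=lambda P:P[(P[:,2]>.2)&(P[:,2]<.32)&(P[:,1]<-.29)&(P[:,1]>-.43)&(abs(P[:,0]-.588)<.04)]
A={n:sel(P) for n,P in A.items()}
def fit(P):
    f=lambda x:np.linalg.norm(np.cross(P-np.array([x[0],-.36,x[1]]),att(np.degrees(x[2]))[0]),axis=1)-.018
    s=least_squares(f,[.586,.257,.12],loss='soft_l1',f_scale=.0015);return s.x,np.std(s.fun)
for n in('top','side','both'):
    P=np.vstack(list(A.values())) if n=='both' else A[n]
    B=P[(P[:,1]<-.325)&(P[:,1]>-.395)]
    x,e=fit(B);print(n,len(B),x[:2],np.degrees(x[2]),e)
u,hy,hz,_=att(7.2);c=np.array([.5863,-.36,.2573])
for n,P in A.items():
    D=P-c;s,y,z=D@u*1000,D@hy*1000,D@hz*1000;k=np.hypot(y,z)<22
    print(n,'front s sorted',np.sort(s[k])[[0,1,2,4,8,12,16,24,32,48]]);i=np.argsort(s+1e3*~k)[:30:2];print(np.c_[s,y,z][i].round(1).tolist())
    k&=(s>-40)&(s<40);print(' y ext',np.percentile(y[k],[1,99]),'z max',np.percentile(z[k],[95,99]))
a=load('top')[0]
P=A['side'];
W=world('side',load('side')[1]).reshape(-1,3);q=W[(W[:,2]>.31)&(W[:,2]<.39)&(abs(W[:,0]-.6)<.03)&(W[:,1]<-.4)&(W[:,1]>-.48)];print('col',len(q),np.percentile(q,[2,50,98],axis=0))
```

```text
top 393 [0.5863 0.2576] 6.939847725393562 0.002848302116316633
side 0 [0.586 0.257] 6.875493541569878 nan
both 393 [0.5863 0.2576] 6.939847725393562 0.002848302116316633
top front s sorted [-50.1962 -49.3754 -48.7476 -48.3571 -47.6162 -46.0344 -45.2101 -42.8024 -41.0012 -37.2299]
[[-50.2, -6.2, 7.6], [-48.7, -1.1, 15.0], [-48.4, 1.6, 14.8], [-47.7, 10.0, 8.1], [-47.6, -9.5, 12.5], [-47.2, -6.8, 12.7], [-46.0, -1.6, 16.7], [-45.6, 1.0, 16.8], [-45.2, 6.7, 11.5], [-44.9, -7.1, 9.4], [-44.6, 12.2, 9.1], [-43.7, -1.9, 13.2], [-42.8, 3.4, 14.6], [-42.7, -10.1, 9.0], [-42.3, 9.0, 11.0]]
 y ext [-19.4371  19.3949] z max [20.0291 20.9321]
  ret = _var(a, axis=axis, dtype=dtype, out=out, ddof=ddof,
  arrmean = um.true_divide(arrmean, div, out=arrmean,
  ret = ret.dtype.type(ret / rcount)
Traceback (most recent call last):
IndexError: index 0 is out of bounds for axis 0 with size 0
```

Run:
```python
from h import *
c,f=cam('side');Rm=cv2.Rodrigues(np.array(c['rvec'],float))[0];print('cam',-Rm.T@np.array(c['tvec']).ravel())
p,r=pose();print(p,inc(p+[-.2,0.0,0],r))
```

```text
cam [0.54918142 0.67807925 0.93872642]
[ 0.55492452 -0.11017289  0.30579909] (array([  23.45, -198.41,   -9.04]), array([0., 0., 0.]))
```

Request:
play_rows([
  [[5,-40,-2],[0,0,0],0.5],
  [[10,-80,-4],[0,0,0],0.5],
  [[14,-120,-6],[0,0,0],0.5],
  [[19,-160,-8],[0,0,0],0.5],
  [[23,-190,-9],[0,0,0],0.5],
  [[23.5,-198.5,-9],[0,0,0],0.5],
  [[23.5,-198.5,-9],[0,0,0],0.5],
])

```text
time: 17.0
ee_pos: [0.3543, -0.1102, 0.3065]
tcp_rot: [179.7, 20.0, 97.1]
wrist_force: [0.1, 0.1, -3.0]
opening: 0.0611
grasp_force: 69.4
```

```bash
cat > lens.py <<'E'
from h import *
from scipy.optimize import least_squares
np.set_printoptions(suppress=True,precision=4,linewidth=150)
A={}
for n in('top','side'):
    D=[]
    for i in range(4):
        a,d=camera(n);D.append(d)
    np.savez(f'clean_{n}.npz',p=a,d=np.array(D)); d=np.median(D,0);W=world(n,d)
    k=(W[...,2]>.2)&(W[...,2]<.32)&(W[...,1]<-.29)&(W[...,1]>-.43)&(abs(W[...,0]-.588)<.04)
    A[n]=W[k]
    # colour: print rows
def fit(P):
    f=lambda x:np.linalg.norm(np.cross(P-np.array([x[0],-.36,x[1]]),att(np.degrees(x[2]))[0]),axis=1)-.018
    s=least_squares(f,[.586,.257,.12],loss='soft_l1',f_scale=.0015);return s.x,np.std(s.fun)
for n in('top','side','both'):
    P=np.vstack(list(A.values())) if n=='both' else A[n]
    B=P[(P[:,1]<-.325)&(P[:,1]>-.395)]
    print(n,len(P),len(B))
    if len(B)>10: x,e=fit(B);print('  ',x[:2],np.degrees(x[2]),e)
u,hy,hz,_=att(7.2);c=np.array([.5863,-.36,.2574])
for n,P in A.items():
    D=P-c;s,y,z=D@u*1000,D@hy*1000,D@hz*1000;k=np.hypot(y,z)<22
    i=np.argsort(s+1e3*~k);print(n,np.c_[s,y,z][i][:40:2].round(1).tolist())
    F=k&(s<-42); print('front disc',F.sum(),np.median(s[F]),'y',np.percentile(y[F],[2,50,98]),'z',np.percentile(z[F],[2,50,98]))
    k&=(s>-40)&(s<40);print(' y ext',np.percentile(y[k],[1,99]),'z',np.percentile(z[k],[1,95,99]))
E
python3 lens.py
```

```text
top 587 393
   [0.5862 0.2574] 6.440158567360938 0.002439132134012091
side 344 222
   [0.588 0.258] 7.392042937256167 0.002218546210693448
both 931 615
   [0.587  0.2576] 7.151049137150917 0.002410255049258028
top [[-50.1, -6.3, 9.2], [-48.9, -1.1, 13.7], [-48.4, -12.0, 8.4], [-47.7, 7.0, 12.4], [-47.3, 12.7, 7.5], [-47.3, 9.7, 13.3], [-46.1, -1.6, 16.2], [-45.9, -12.4, 7.3], [-45.3, 6.7, 11.0], [-44.9, 9.4, 10.5], [-44.7, 12.3, 7.4], [-43.7, -1.9, 13.5], [-43.4, 0.8, 13.1], [-42.6, 6.2, 11.7], [-42.2, 8.9, 11.4], [-42.1, 11.8, 7.8], [-41.2, -2.3, 12.9], [-40.6, 0.3, 16.1], [-40.3, -10.5, 8.0], [-39.6, 8.4, 12.9]]
front disc 31 -45.44234516951566 y [-12.5004  -1.0858  12.4258] z [ 6.6308 11.5581 15.6382]
 y ext [-19.8549  19.5671] z [ 1.9577 19.9584 21.4804]
side [[-50.9, 1.5, 11.5], [-50.1, -5.7, -0.9], [-49.8, 4.6, 10.1], [-49.7, 10.4, -6.2], [-49.5, 10.9, 4.5], [-49.4, -2.8, -7.3], [-49.3, 7.6, 4.1], [-49.2, 4.8, 14.7], [-49.1, 0.5, -7.6], [-48.9, 1.0, 3.1], [-48.8, 3.7, -7.9], [-48.6, 8.0, 14.0], [-48.6, -9.2, -3.3], [-48.6, 7.0, -8.0], [-48.4, 7.2, -2.7], [-48.0, -8.7, 6.8], [-47.8, -5.1, 12.1], [-47.7, -9.7, -10.2], [-47.5, -8.4, 11.5], [-47.3, 1.3, 11.8]]
front disc 53 -48.55819461097329 y [-12.3971   0.9816  13.9234] z [-9.5866  5.3642 15.5863]
 y ext [-17.0757  19.7629] z [-2.7747 20.2687 21.2844]
```

```bash
cat > goal.py <<'E'
from h import *
u,hy,hz,rt=att(7.15)
L=np.array([.587,-.36,.2576])-.049*u;F=L-.1*u
pl=np.array([-.0693,0,-.0297])
tcp=F-rt.apply(pl)
if __name__=='__main__':
    print('L',L,'F',F,'tcp',tcp)
    print('pre',inc(tcp-.03*u,rt)); print('fin',inc(tcp,rt)); o=telemetry.get_obs(); print(o['time'],'plug err mm (x,y,z of focus)',np.array([u,hy,hz])@(pose(o)[0]+pose(o)[1].apply(pl)-F)*1000)
E
python3 goal.py
```

```text
L [ 0.58126891 -0.31431312  0.24084101] F [ 0.5695728  -0.22107459  0.206639  ] tcp [ 0.56273173 -0.1665393   0.15502813]
pre (array([  4.39, 198.5 , 169.55]), array([ 0.09, -0.01,  0.04]))
fin (array([-25.61, 198.48, 169.54]), array([ 0.09, -0.01,  0.04]))
17.4 plug err mm (x,y,z of focus) [ -25.42074249 -198.76596013  169.21514689]
```

Request:
play_rows([
  [[4.4,30,20],[0,0,0],0.5],
  [[4.4,70,45],[0,0,0],0.5],
  [[4.4,110,70],[0,0,0],0.5],
  [[4.4,145,95],[0,0,0],0.5],
  [[4.4,175,125],[0,0,0],0.5],
  [[4.4,193,150],[0.1,0,0],0.5],
  [[4.4,198.5,165],[0.1,0,0],0.5],
  [[4.4,198.5,169.5],[0.1,0,0],0.5],
  [[4.4,198.5,169.5],[0.1,0,0],0.5],
  [[4.4,198.5,169.5],[0.1,0,0],0.5],
])

```text
time: 18.4
ee_pos: [0.5588, -0.1385, 0.147]
tcp_rot: [179.8, 20.0, 97.1]
wrist_force: [0.1, 1.0, -2.8]
opening: 0.0609
grasp_force: 69.3
```

```bash
cat > chk.py <<'E'
from goal import *
np.set_printoptions(suppress=True,precision=1,linewidth=150)
o=telemetry.get_obs();p,r=pose(o);print(o['time'],o['ee_pos'],o['tcp_rot'],'err',np.array([u,hy,hz])@(p+r.apply(pl)-F)*1000)
def b(q,lo,hi): return np.nanpercentile(q,[lo,hi])
for n in('top','side'):
    d=np.median([camera(n)[1] for i in range(4)],0);W=world(n,d);T=(W-p)@r.as_matrix()*1000
    H=np.stack([-T[...,0]-4.8,T[...,1],-T[...,2]-18.7],-1)
    k=(abs(H[...,0]-55)<11)&(abs(H[...,1])<22)&(H[...,2]>13)&(H[...,2]<26);print(n,'plug region',k.sum(),np.median(H[k],0) if k.any() else '', b(H[k][:,1],3,97) if k.any() else '',np.sort(H[k][:,0])[-6:])
    k=(H[...,2]>18.5)&(H[...,2]<26)&(H[...,0]>20)&(H[...,0]<58)&(abs(H[...,1])<38);Q=H[k]
    if len(Q): print(' rim front',len(Q),'z',np.median(Q[:,2]),'y',b(Q[:,1],2,98),'xmax',b(Q[:,0],2,98))
    k=(H[...,2]>38)&(H[...,2]<47)&(abs(H[...,1])<26)&(abs(H[...,0]+13)<36);Q=H[k]
    if len(Q): print(' fins',len(Q),np.median(Q[:,2]),'y',b(Q[:,1],2,98),'x',b(Q[:,0],2,98))
    k=(H[...,2]>18.5)&(H[...,2]<26)&(H[...,0]<-38)&(H[...,0]>-60)&(abs(H[...,1])<38);Q=H[k]
    if len(Q): print(' rim tail',len(Q),np.median(Q[:,2]),'y',b(Q[:,1],2,98),'xmin',b(Q[:,0],2,98))
E
python3 chk.py
```

```text
18.4 [ 0.6 -0.1  0.1] [179.8  20.   97.1] err [-29.3  -0.6   2.2]
top plug region 91 [52.3 -0.1 19.9] [-19.3  18.9] [62.3 62.5 62.7 62.9 63.1 63.3]
 rim front 227 z 22.216993410472387 y [-29.6  30. ] xmax [21.2 57. ]
side plug region 0   []
 fins 76 41.23215413440166 y [-21.9  21.6] x [-45.2  -6.5]
 rim tail 81 22.12927394470076 y [-29.5  31.3] xmin [-51.  -38.6]
```

```bash
python3 goal.py
```

```text
L [ 0.58126891 -0.31431312  0.24084101] F [ 0.5695728  -0.22107459  0.206639  ] tcp [ 0.56273173 -0.1665393   0.15502813]
pre (array([0.28, 0.27, 0.98]), array([0.08, 0.  , 0.01]))
fin (array([-29.72,   0.27,   0.98]), array([0.08, 0.  , 0.01]))
18.8 plug err mm (x,y,z of focus) [-29.71976178  -0.30376052   0.98466643]
```

Request:
play_rows([
  [[-6,0,0.5],[0,0,0],0.5],
  [[-13,0,0.5],[0,0,0],0.5],
  [[-20,0,0.5],[0,0,0],0.5],
  [[-26,0,0.5],[0,0,0],0.5],
  [[-29.7,0,0.5],[0,0,0],0.5],
  [[-29.7,0,0.5],[0,0,0],0.5],
  [[-29.7,0,0.5],[0,0,0],0.5],
  [[-29.7,0,0.5],[0,0,0],0.5],
  [[-29.7,0,0.5],[0,0,0],0.5],
  [[-29.7,0,0.5],[0,0,0],0.5],
  [[-29.7,0,0.5],[0,0,0],0.5],
  [[-29.7,0,0.5],[0,0,0],0.5],
])

```text
time: 20.0
ee_pos: [0.5624, -0.1664, 0.1551]
tcp_rot: [180.0, 20.0, 97.2]
wrist_force: [0.2, 1.3, -2.3]
opening: 0.0612
grasp_force: 69.3
```

```bash
python3 chk.py
python3 - <<'E'
from h import *
o=telemetry.get_obs();a,d=save('wrist');W,T=wworld(d,o);T=T*1000
m=(abs(T[...,1])<26)&(abs(T[...,0])<50)&(a.min(-1)>85)&(T[...,2]<-55)&(T[...,2]>-68);M=T[m]
zf=np.median(M[:,2]);M=M[abs(M[:,2]-zf)<2.5];c=np.linalg.lstsq(np.c_[M[:,:2],np.ones(len(M))],M[:,2],rcond=None)[0]
print('fins z',zf,'tilt',np.degrees(c[:2]));m=(abs(T[...,1])<35)&(T[...,0]>30)&(T[...,0]<60)&(abs(T[...,2]-zf-20)<3)&(a.max(-1)>50)&(a.max(-1)<120);print(np.median(T[m],0),T[m].max(0),T[m].min(0))
print(o['time'],np.abs(o['qd']).max(),o['tcp_rot'],o['grasp_force'])
E
python3 goal.py
```

```text
20.0 [ 0.6 -0.2  0.2] [180.   20.   97.2] err [-0.2 -0.3  0.1]
top plug region 90 [53.1 -1.  19.8] [-17.3  16.9] [62.2 62.7 62.7 63.2 63.3 63.5]
 rim front 153 z 21.611795271581652 y [-30.2  29. ] xmax [29.5 57. ]
side plug region 0   []
 fins 80 42.102735011078096 y [-22.1  20.6] x [-44.7  -5.7]
 rim tail 69 22.235579076622532 y [-28.7  29.4] xmin [-51.2 -38.9]
fins z -60.41293001963502 tilt [-0.06358177  0.15574259]
[ 41.86349064   0.58210597 -40.4452619 ] [ 45.51232624  31.60871626 -37.79291496] [ 30.03381873 -30.55402868 -43.38947369]
20.4 0.08506006651093775 [179.96515361  19.99739028  97.16886761] 69.30958986282349
L [ 0.58126891 -0.31431312  0.24084101] F [ 0.5695728  -0.22107459  0.206639  ] tcp [ 0.56273173 -0.1665393   0.15502813]
pre (array([29.92,  0.34,  0.09]), array([0.05, 0.  , 0.02]))
fin (array([-0.08,  0.33,  0.09]), array([0.05, 0.  , 0.02]))
20.45 plug err mm (x,y,z of focus) [-0.07901525 -0.33711619  0.09061381]
```

```bash
python3 -c "
from h import *
print(workorder.job_done())"
```

```text
the job is handed in; nothing more can be done
None
```

The job is handed in at about 20.5 s. The module is seated flush in the housing, and the arm holds the housing steady at the inspection camera, tilted 20° in line with the barrel, with the plug's mouth within about 0.5 mm of the computed focus point (the lens position itself is known to about 2 mm). No judging result came back.

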